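Gather the culture flasks on the stand

TASK

Push the empty aluminium flask stand along the bench, without lifting it, until it sits wholly inside the black taped outline. Then take the culture flasks one at a time, beginning with the one farthest to the robot's left and working to its right: tilt the flask neck-up to 45 degrees and keep it there for three seconds, bring it back level and lay it flat across the top of the stand before going on to the next. Finish with every flask lying flat on the stand, the stand still inside the outline, and the tube rack, reagent bottle and tape roll left where they were.

Things in the scene. Friction and masses are not known exactly. Their poses are not given: they have to be found in the camera images.
- outline: rectangle of 10 mm black tape stuck flat on the bench; its clear inside measures 102 mm (its x) by 316 mm (its y). Origin: centre, on the bench; x points roughly away from the robot, y along the long side
- stand: loose aluminium bridge of bent sheet: 66 mm deep (x), 280 mm long (y), 45 mm high, flat top, upright front and back walls reaching the bench, open ends, 0.8 kg. Origin: centre of its footprint, on the bench; x roughly away from the robot, y along its length, top at z = 45 mm. Starts nearer the robot than the outline; three flasks fit across it at y = -90, 0, 90 mm
- flask_1: clear flat culture flask, body 74 x 50 x 26 mm, paper panel on both broad faces, neck and 24 mm orange cap at one end, 70 g, starts flat. Origin: centre of the flat body, 13 mm above what it lies on; x points out through the neck (cap end at x = 73 mm), y across the width, z through the thickness. Balances at x = 4 mm. Leftmost (largest world y) of the flasks
- flask_2: clear flat culture flask, body 74 x 50 x 26 mm, paper panel on both broad faces, neck and 24 mm orange cap at one end, 70 g, starts flat. Origin: centre of the flat body, 13 mm above what it lies on; x points out through the neck (cap end at x = 73 mm), y across the width, z through the thickness. Balances at x = 4 mm. Next to the right of flask_1
- flask_3: clear flat culture flask, body 74 x 50 x 26 mm, paper panel on both broad faces, neck and 24 mm orange cap at one end, 70 g, starts flat. Origin: centre of the flat body, 13 mm above what it lies on; x points out through the neck (cap end at x = 73 mm), y across the width, z through the thickness. Balances at x = 4 mm. Rightmost (smallest world y) of the flasks
- tube_rack: bystander: white rack 84 x 204 x 57 mm of capped sample tubes, to 93 mm high, beyond the flasks. Origin: centre of its underside
- reagent_bottle: bystander: closed bottle 66 mm across, 130 mm high. Origin: centre of its underside
- tape_roll: bystander: roll of paper tape lying flat, 60 mm across, 20 mm high, near the robot. Origin: centre of its underside
Not all that is in view belongs to the job. What is shaped like the flask_3 but green is not meant. What is shaped like the flask_1 but turquoise is not meant.

How it is judged:
By the outcome, as a careful person would: the job done as asked, in the order asked, and still so for the second after the job is handed in, with the robot touching nothing.
Of flask_1, flask_2, flask_3 only 2 to 3 are there at a start; the rules pass over those that are not, and their reading is None.
At some moment in a run one of stand, flask_1, flask_2, flask_3 may be knocked a few centimetres aside while the robot is not near it.
Once in a run the grip may slacken for a moment while it holds something.
It also fails if it takes over 210 s, if anything falls off the work surface, if the arm or the gripper's body presses on something with over 40 N, if the wrist force passes 120 N, or if a joint passes its speed limit or range.

ROBOT

A 6-joint arm with a two-finger parallel gripper is mounted at the origin on the work surface. World frame = base frame: x ahead of the robot, y to its left, z up, the work surface at z = 0. Lengths are in m, angles in rad, forces in N, time in s.
With the tool pointing down it reaches from about 0.35 to 0.925 m from the base axis. Payload 6.4 kg.
Tool frame: the origin (TCP) lies between the finger pads; the fingertips stand 11 mm ahead of it and the grasp point (between the pads) lies 8 mm behind it (manip.tip_extent is the z of the fingertips in the tool frame, in m); z points along the fingers, y is the line along which they close (so a half turn about z gives the same grasp; the last joint's range is limited). The gripper opens to 85 mm and grips with 20 to 120 N. Pads are 22 mm wide; open, the fingers measure 114 mm over their backs; the gripper's body (76 mm by 85 mm) begins 54 mm behind the grasp point. The pads swing forward as they close: fully open they stand 13 mm farther back than shut.
Start: joints at [-1.356, 0.245, 1.558, -0, 1.339, -0.174], TCP at [0.246, -0.601, 0.216] pointing down, gripper open.
Joint ranges: [-3.13, 3.13], [-1.02, 2.26], [0.13, 2.54], [-0.95, 4.09], [0.21, 2.88], [-2.74, 2.74]. Speed limits (rad/s): [2.57, 2.57, 3.14, 3.14, 3.14, 3.14].

INTERFACE

Orientations are given as [roll, pitch, yaw] about the fixed x, y, z axes, in that order (R = Rz(yaw) Ry(pitch) Rx(roll)).
In Python, from bench import manip gives the robot as it stands.
- The arm moves only by the tool send_rows, never from a script. Its argument "rows" is a list that holds one entry, the list of rows, each a list of 7 numbers: the turn, a rotation vector about the tool's x, y, z in degrees, then the shift along the tool's x, y, z in mm, then the opening, from 0 (shut) to 1 (fully open). In form: [[[rx, ry, rz, dx, dy, dz, grip], ...]]. A call has 1 to 5 rows; each row is the pose to reach, as a shift and turn from the pose commanded when the call began, along the tool's axes at that moment; what a row does not reach only later rows make up. A row lasts 1/8 s, in which the tool goes at most 62.5 mm and 10.7 degrees, less where a joint would pass 70% of its speed; a pose out of reach is approached as far as the arm can. A call with a gripper value outside its range is refused whole. The fingers move at their own pace and stop on an object; the grip force is fixed at half the most. Time passes only in rows, so rows that repeat a pose let the fingers close. It gives the time, the measured TCP pose, the force, the opening and the grip force at its end, in the units of the state.
- manip.state(): the state, without advancing time (a new reading comes with each control period).
- manip.snapshot(name): name is "scene" or "top" or "wrist"; returns the picture (480x640x3 uint8, red, green, blue); there is no depth.
- manip.camera_params(name): a dict with "mtx" (3x3 intrinsics, pixels), "R" (3x3) and "t" (3): a world point X has camera coordinates R X + t. Camera axes: x right, y down, z forward; pixel columns grow to the right and rows downward; lengths in m; the calibration is good to about 2 mm. A picture is of the moment at which its call begins: read the wrist's pose just before it. camera_params takes no time and is no camera call; for the wrist camera it gives the pose at the moment of the call.
- manip.sign_off(): hands the job in; it is judged then, once.
The state is a dict: "clock": time; "joints": joint angles; "joint_vel": joint speeds; "joint_torque": joint torques, N m; "ee_pos": TCP position; "eef_rot": TCP orientation; "force": force on the tool from outside, world axes, zero at the start; "moment": the same for the moment, N m; "opening": finger opening in m; "grip_force": force on a finger pad.
Only numpy, scipy, OpenCV 4.12 (cv2) and the standard library are available. Lean on these libraries where they do the work, as an engineer would, in place of code of your own. Each camera call takes 0.05 s, during which the arm holds its last target. There are 200 camera calls.

## Working session

There is one attempt and no reset: what is moved stays moved. The work goes in short steps, Python scripts to look and compute and a tool call to move; the robot and the scene stay as the last step left them, time stands still between calls to the robot, and variables do not carry over. Pictures are saved under pics/ and viewed, at most 14 in all, crops included, and the job is handed in when it is done.

Besides the shell and the picture viewer there is one more tool, called after "Emit:" in YAML: its name, and indented under it one key for each argument. send_rows: Moves the arm, as the interface text tells. Its arguments: {"type":"object","properties":{"rows":{"type":"array"}},"required":["rows"]}

```bash
mkdir -p pics; ls; python3 - <<'E'
from bench import manip
import cv2
for n in("top","scene"):
    p=manip.snapshot(n); cv2.imwrite(f"pics/{n}0.png",p[:,:,::-1])
    c=manip.camera_params(n); print(n,c)
print(manip.state(), manip.tip_extent)
E
```

```text
pics
top {'mtx': array([[491.19309317,   0.        , 320.0217898 ],
       [  0.        , 491.19309317, 239.59477523],
       [  0.        ,   0.        ,   1.        ]]), 'R': array([[ 0.0195521 , -0.99979457,  0.00534219],
       [-0.99441507, -0.0200006 , -0.10362746],
       [ 0.10371302, -0.00328622, -0.99460183]]), 't': array([0.10196054, 0.55885618, 0.86208829])}
scene {'mtx': array([[567.15095835,   0.        , 316.86191216],
       [  0.        , 567.15095835, 226.62229902],
       [  0.        ,   0.        ,   1.        ]]), 'R': array([[ 0.36537629,  0.93075169,  0.01419347],
       [ 0.77580212, -0.29605205, -0.55721114],
       [-0.51442321,  0.21460306, -0.83024953]]), 't': array([-0.29286763, -0.38077818,  1.62862762])}
{'clock': 0.1, 'joints': array([-1.35610385e+00,  2.45759161e-01,  1.55891677e+00, -1.74422120e-06,
        1.33868652e+00, -1.74113625e-01]), 'joint_vel': array([ 0.00222103, -0.00238554, -0.00307584,  0.00156479, -0.00023201,
        0.0016841 ]), 'joint_torque': array([-9.35743774e-04, -4.30673289e+01, -3.27127004e+01, -1.80746915e-04,
        2.90446915e-03, -5.33298845e-06]), 'ee_pos': array([ 0.24628568, -0.60095618,  0.21516773]), 'eef_rot': array([-3.13984932e+00, -3.04919536e-04,  3.88806241e-01]), 'force': array([-0.10822127, -0.63287873, -0.69420789]), 'moment': array([ 0.06641258,  0.03357158, -0.02694237]), 'grip_force': 0.0, 'opening': 0.08521201052370822} 0.011
```

View pics/top0.png

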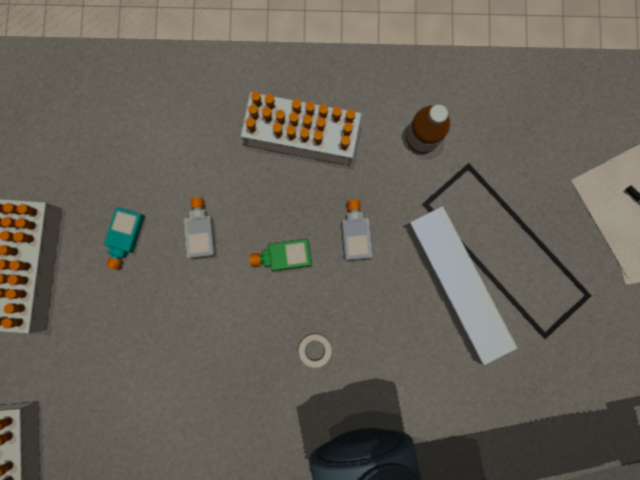

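View pics/scene0.png

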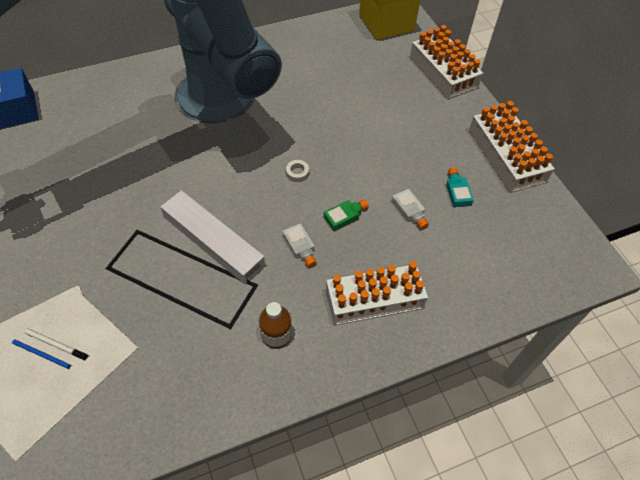

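Top view: the clear flasks are at (199,235) and (357,238), both with neck up-image. The lookalikes are turquoise at (123,232) and green at (288,254). The stand runs from (427,215) to (500,355) and the outline is centred at about (507,250). The scene view agrees, so only two flasks are present: the left one goes first, then the right one.

```bash
cat > h.py <<'E'
from bench import manip
import numpy as np, cv2
from scipy.spatial.transform import Rotation as Ro
def p2w(px,z,c):
    px=np.atleast_2d(px).astype(float)
    d=np.c_[px,np.ones(len(px))]@np.linalg.inv(c["mtx"]).T@c["R"]
    o=-c["R"].T@c["t"]
    return o+d*((z-o[2])/d[:,2])[:,None]
def w2p(X,c):
    q=np.atleast_2d(X)@c["R"].T+c["t"]; q=q@c["mtx"].T; return q[:,:2]/q[:,2:]
def rect(mask,z,c):
    "largest blob -> centre, long-axis yaw deg, sizes mm, at height z"
    n,l,s,_=cv2.connectedComponentsWithStats(mask.astype(np.uint8))
    k=1+np.argmax(s[1:,4]); ys,xs=np.where(l==k)
    w=p2w(np.c_[xs,ys],z,c)[:,:2]
    (cx,cy),(a,b),t=cv2.minAreaRect((w*1000).astype(np.float32))
    if a<b: a,b,t=b,a,t+90
    t=(t+90)%180-90
    return np.array([cx,cy]),t,(a,b),s[k,4]
def roi(m,x0,y0,x1,y1):
    o=np.zeros(m.shape,bool); o[y0:y1,x0:x1]=m[y0:y1,x0:x1]; return o
def tool(pos,rpy_or_R,s=None):
    "shift (mm) and rotvec (deg) from the current measured pose to a target"
    s=s or manip.state(); R0=Ro.from_euler('xyz',s["eef_rot"])
    R1=rpy_or_R if isinstance(rpy_or_R,Ro) else Ro.from_euler('xyz',rpy_or_R)
    return np.round(np.r_[np.degrees((R0.inv()*R1).as_rotvec()),R0.inv().apply(np.array(pos)-s["ee_pos"])*1000],1)
E
python3 - <<'E'
from h import *
c=manip.camera_params("top"); p=cv2.imread("pics/top0.png"); g=p.max(2).astype(int)
sat=p.max(2).astype(int)-p.min(2)
print("stand",rect(roi((g>135),405,200,525,370),.045,c))
dk=roi((g<45),415,155,600,345)
print("outline",rect(dk,0,c))
for n,(x0,y0,x1,y1) in dict(f1=(175,190,225,265),f2=(335,193,380,268)).items():
    body=roi((g>120)&(sat<45),x0,y0,x1,y1); cap=roi((sat>100),x0,y0,x1,y1)
    b=rect(body,.026,c); k=rect(cap,.013,c); print(n,b,k)
    v=k[0]-b[0]; print("dir",np.degrees(np.arctan2(v[1],v[0])),np.hypot(*v))
print("roll",p2w([315,351],.01,c),"bottle",p2w([425,140],0,c))
o=np.hstack([cv2.resize(p[185:275,80:240],None,fx=2.4,fy=2.4),cv2.resize(p[185:275,240:400],None,fx=2.4,fy=2.4)])
o2=cv2.resize(p[150:375,400:600],None,fx=1.6,fy=1.6); o2=cv2.copyMakeBorder(o2,0,0,0,o.shape[1]-o2.shape[1],cv2.BORDER_CONSTANT)
cv2.imwrite("pics/crop1.png",np.vstack([o,o2]))
E
```

```text
stand (array([ 481.44049072, -140.7169342 ]), 27.3682918548584, (279.2813415527344, 65.90266418457031), np.int32(5872))
outline (array([ 548.69177246, -234.82258606]), 42.40852737426758, (333.4263610839844, 119.73948669433594), np.int32(1624))
f1 (array([567.53125   , 337.63568115]), 8.721264839172363, (86.03201293945312, 46.73150634765625), np.int32(1031)) (array([623.96362305, 344.74157715]), -88.82121765613556, (18.88593864440918, 15.067113876342773), np.int32(96))
dir 7.176843239538953 56.87799649784586
f2 (array([569.83532715,  46.44171143]), 5.691474437713623, (86.76761627197266, 45.88762283325195), np.int32(1042)) (array([625.87988281,  52.58163452]), -81.62774562835693, (20.051712036132812, 16.57777976989746), np.int32(95))
dir 6.252066881929024 56.37988005665983
roll [[0.35589188 0.11808206 0.01      ]] bottle [[ 0.75550389 -0.08433681  0.        ]]
```

View pics/crop1.png

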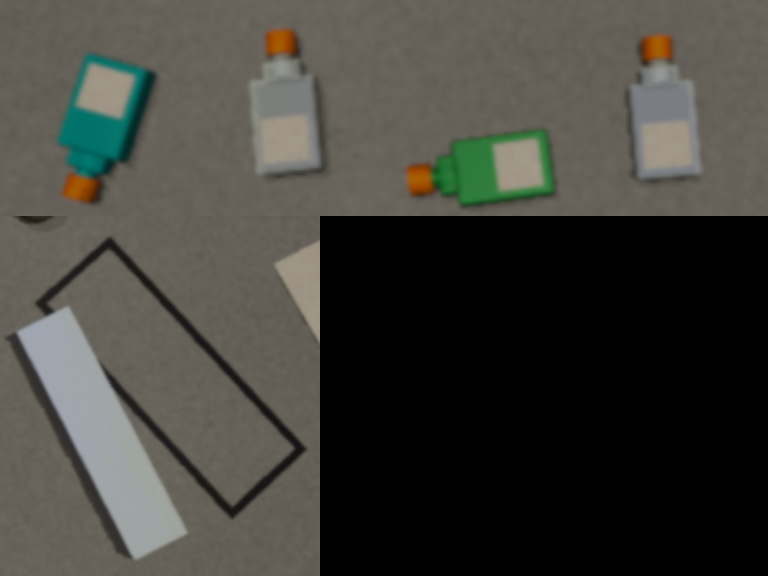

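The choice holds: the turquoise and green flasks are lookalikes, and the two clear ones at (199,235) and (357,238) are the targets. The stand has to move about 115 mm and turn +15°, which is almost a pure arc. I'll push its near wall with the open fingers as a two-point pusher.

```bash
python3 - <<'E'
from h import *
print(tool([.447,-.075,.10],[np.pi,0,np.radians(117.4)]))
E
```

```text
[-1.000e-01 -1.000e-01 -9.510e+01  3.851e+02 -4.104e+02  1.160e+02]
```

Emit:
send_rows:
  rows:
    - [[0,0,-48,192,-205,40,1],[0,0,-48,192,-205,40,1],[0,0,-48,192,-205,40,1],[0,0,-48,192,-205,40,1],[0,0,-48,192,-205,40,1]]

```text
clock: 0.72
ee_pos: [0.3466, -0.3359, 0.175]
eef_rot: [-3.14, -0.001, 1.232]
force: [0.2, -0.3, 0.9]
opening: 0.0856
grip_force: 0.0
```

```bash
python3 - <<'E'
from h import *
print(tool([.447,-.075,.10],[np.pi,0,np.radians(117.4)]))
E
```

```text
[-0.000e+00 -1.000e-01 -4.680e+01  2.793e+02  8.000e+00  7.540e+01]
```

Emit:
send_rows:
  rows:
    - [[0,0,-47,279,8,75,1],[0,0,-47,279,8,75,1],[0,0,-47,279,8,75,1],[0,0,-47,279,8,75,1],[0,0,-47,279,8,75,1]]

```text
clock: 1.35
ee_pos: [0.4478, -0.0764, 0.1001]
eef_rot: [-3.141, -0.001, 2.052]
force: [0.8, 0.5, 0.2]
opening: 0.0855
grip_force: 0.0
```

```bash
python3 - <<'E'
from h import *
print(manip.state()["joints"])
p=manip.snapshot("top")[:,:,::-1]; c=manip.camera_params("top"); cv2.imwrite("pics/top1.png",p)
g=p.max(2).astype(int)
print("stand",rect(roi((g>135),405,200,525,370),.045,c))
print(tool([.447,-.075,.022],[np.pi,0,np.radians(117.4)]))
E
```

```text
[-4.19540464e-01 -7.78746628e-02  2.13132904e+00  1.58785612e-04
  1.08963654e+00 -9.00712495e-01]
stand (array([561.72338867, -99.24060822]), 27.69045066833496, (99.84652709960938, 66.94774627685547), np.int32(1858))
[-0.  -0.2  0.3 -1.3 -1.2 76.9]
```

View pics/top1.png

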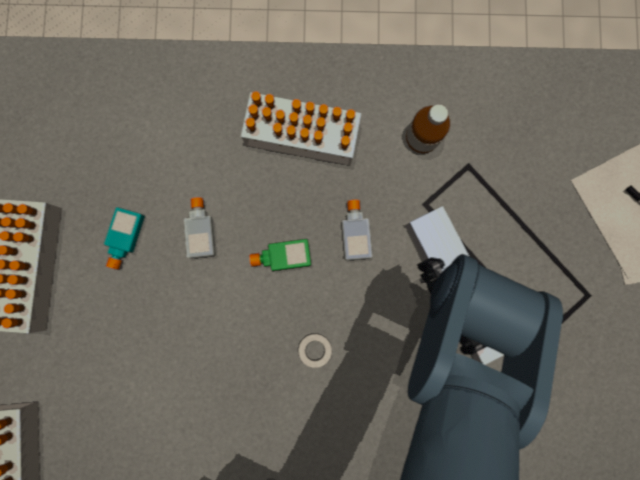

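Emit:
send_rows:
  rows:
    - [[0,0,0,-1,-1,40,1],[0,0,0,-1,-1,60,1],[0,0,0,-1,-1,77,1],[0,0,0,-1,-1,77,1],[0,0,0,-1,-1,77,1]]

```text
clock: 2.02
ee_pos: [0.448, -0.0807, 0.0248]
eef_rot: [3.141, 0.001, 2.047]
force: [0.3, 0.3, 0.8]
opening: 0.0855
grip_force: 0.0
```

```bash
cat >> h.py <<'E'
def arc(P0,y0,P1,y1,fs,off=.044,z=.022):
    "tool poses pushing the stand from (P0, long yaw y0) to (P1,y1), deg; prints tool-frame targets"
    for f in fs:
        y=np.radians(y0+(y1-y0)*f); u=np.array([np.sin(y),-np.cos(y)])
        P=np.array(P0)+(np.array(P1)-P0)*f
        print(f,tool([*(P-off*u),z],[np.pi,0,y+np.pi/2]).tolist())
E
python3 - <<'E'
from h import *
arc([.4814,-.1407],27.4,[.5487,-.2348],42.4,[0,.2,.4,.6,.8,.9,1])
E
```

```text
0 [0.0, 0.0, -0.1, -24.7, 2.1, 2.8]
0.2 [0.0, 0.0, -3.1, -47.6, 3.1, 2.8]
0.4 [0.0, 0.0, -6.1, -70.7, 4.1, 2.8]
0.6 [0.0, 0.0, -9.1, -93.9, 5.2, 2.8]
0.8 [0.0, 0.0, -12.1, -117.2, 6.3, 2.9]
0.9 [0.0, 0.0, -13.6, -128.9, 6.8, 2.9]
1 [0.0, 0.0, -15.1, -140.7, 7.4, 2.9]
```

Emit:
send_rows:
  rows:
    - [[0,0,0,-15,2,2,1],[0,0,0,-25,2,2,1],[0,0,-1.5,-36,3,2,1],[0,0,-3,-48,3,2,1],[0,0,-4.5,-59,4,2,1]]

```text
clock: 2.65
ee_pos: [0.479, -0.1323, 0.0226]
eef_rot: [3.141, 0.001, 2.126]
force: [0.1, -0.4, 0.6]
opening: 0.0859
grip_force: 0.0
```

```bash
python3 - <<'E'
from h import *
arc([.4814,-.1407],27.4,[.5487,-.2348],42.4,[.4,.6,.8,.9,1])
E
```

```text
0.4 [0.0, 0.0, -1.6, -10.6, -0.5, 0.6]
0.6 [0.0, 0.0, -4.6, -33.8, -1.3, 0.6]
0.8 [0.0, 0.0, -7.6, -57.1, -2.1, 0.6]
0.9 [0.0, 0.0, -9.1, -68.8, -2.5, 0.6]
1 [0.0, 0.0, -10.6, -80.6, -2.8, 0.6]
```

```bash
python3 - <<'E'
from h import *
p=manip.snapshot("top")[:,:,::-1]; s=manip.snapshot("scene")[:,:,::-1]
a=cv2.resize(p[140:380,380:600],None,fx=1.6,fy=1.6);b=cv2.resize(s[150:340,90:300],None,fx=1.8,fy=1.8)
h=min(a.shape[0],b.shape[0]); cv2.imwrite("pics/push1.png",np.hstack([a[:h],b[:h]]))
E
```

```text
(no output)
```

View pics/push1.png

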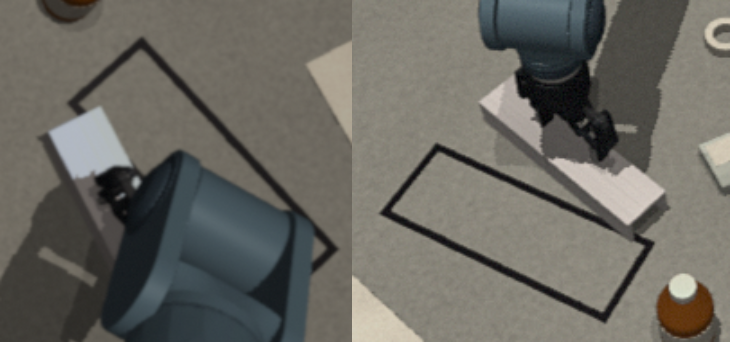

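```bash
python3 - <<'E'
from h import *
st=manip.state(); print(st["ee_pos"],st["force"])
s=manip.snapshot("scene")[:,:,::-1].copy(); c=manip.camera_params("scene")
def box(P,y,col,img):
    y=np.radians(y);u=np.array([np.sin(y),-np.cos(y)]);v=np.array([np.cos(y),np.sin(y)])
    for z in(0,.045):
        q=w2p([[*(P+a*u*.033+b*v*.14),z] for a,b in((1,1),(1,-1),(-1,-1),(-1,1))],c)
        cv2.polylines(img,[np.round(q*1).astype(int)],True,col,1)
box(np.array([.4814,-.1407]),27.4,(0,255,0),s)
q=w2p([st["ee_pos"]],c)[0]; cv2.circle(s,tuple(q.astype(int)),3,(0,0,255),1)
a=cv2.resize(s[140:340,90:300],None,fx=2.2,fy=2.2)
w=manip.snapshot("wrist")[:,:,::-1]; w=cv2.resize(w,(320,240)); w=cv2.copyMakeBorder(w,0,a.shape[0]-240,0,0,cv2.BORDER_CONSTANT)
cv2.imwrite("pics/push2.png",np.hstack([a,w]))
E
```

```text
[ 0.47942557 -0.13266569  0.02280224] [0.77910976 0.30118576 0.6469503 ]
```

View pics/push2.png

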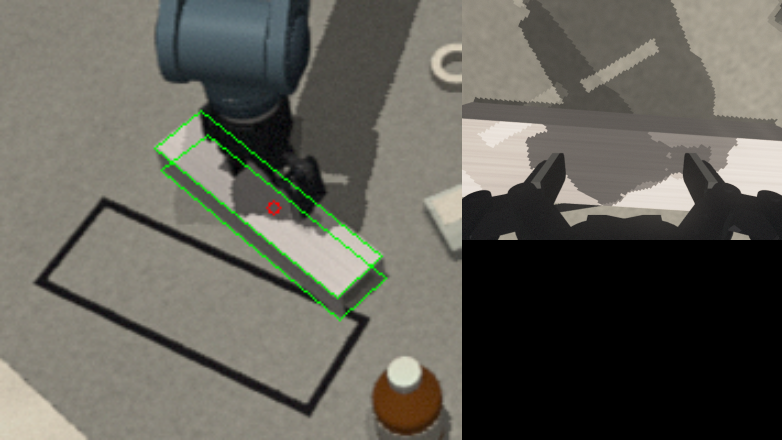

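```bash
python3 - <<'E'
from h import *
st=manip.state(); R=Ro.from_euler('xyz',st["eef_rot"]); c=manip.camera_params("scene"); t=manip.camera_params("top")
for loc in([0,0,-.08],[0,.05,0],[0,-.05,0],[0,.05,-.02],[0,-.05,-.02]):
    X=st["ee_pos"]+R.apply(loc); q=w2p([X],c)[0]
    print(loc,X.round(3),"scene crop",((q-[90,140])*2.2).round(),"top",w2p([X],t)[0].round())
w=manip.camera_params("wrist"); C=-w["R"].T@w["t"]; print("cam in tool",R.inv().apply(C-st["ee_pos"]).round(3),(w["R"]@R.as_matrix()).round(2))
for X in([.549,-.106,.045],):print(w2p([X],w))
y=np.radians(27.4);u=np.array([np.sin(y),-np.cos(y)]);v=np.array([np.cos(y),np.sin(y)])
for a in(1,-1):print("edge",a,w2p([[*(np.array([.4814,-.1407])+a*u*.033+b*v*.05),.045] for b in(1,-1)],w).round()/2)
print("tcp fingers",w2p([st["ee_pos"]+R.apply([0,s*.05,.0]) for s in(1,-1)],w).round()/2)
E
```

```text
[0, 0, -0.08] [ 0.478 -0.131  0.102] scene crop [264. 163.] top [467. 285.]
[0, 0.05, 0] [ 0.521 -0.105  0.022] scene crop [310. 230.] top [439. 262.]
[0, -0.05, 0] [ 0.436 -0.158  0.022] scene crop [241. 183.] top [469. 310.]
[0, 0.05, -0.02] [ 0.521 -0.105  0.042] scene crop [308. 220.] top [442. 261.]
[0, -0.05, -0.02] [ 0.436 -0.158  0.042] scene crop [238. 172.] top [472. 310.]
cam in tool [ 0.074  0.    -0.157] [[-0.    1.    0.  ]
 [-0.96 -0.   -0.29]
 [-0.29 -0.    0.96]]
[[515.25104388 355.57382122]]
edge 1 [[217.5 210.5]
 [ 94.  203. ]]
edge -1 [[231.5 135. ]
 [ 91.5 125.5]]
tcp fingers [[220.5 147. ]
 [103.5 147. ]]
```

```bash
python3 - <<'E'
from h import *
s=manip.snapshot("scene")[:,:,::-1]; w=manip.snapshot("wrist")[:,:,::-1]
a=cv2.resize(s[170:270,150:270],(480,400),interpolation=cv2.INTER_CUBIC)
b=cv2.resize(w[200:480],(320,140)); b=cv2.resize(w[200:480,100:560],None,fx=.69,fy=.69)
b=cv2.copyMakeBorder(b,0,400-b.shape[0],0,0,cv2.BORDER_CONSTANT)
cv2.imwrite("pics/push3.png",np.hstack([a,b])); print(manip.state()["joint_torque"])
E
```

```text
[-1.77104040e-01 -3.20441687e+01 -2.52930611e+01 -3.54500960e-03
 -8.30398465e-03  1.63569272e-03]
```

View pics/push3.png

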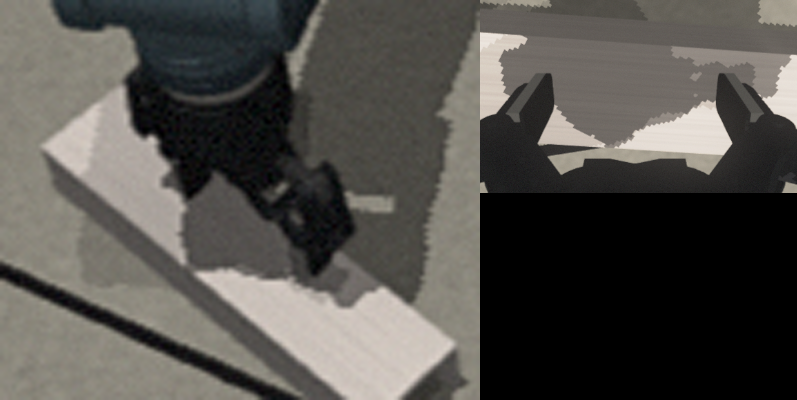

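```bash
python3 - <<'E'
from h import *
w=manip.camera_params("wrist"); print(w["mtx"].round(1))
f=w["mtx"][0,0]; st=manip.state(); R=Ro.from_euler('xyz',st["eef_rot"])
for sep in(.085,.080,.09):
    d=f*sep/257; 
    for px in([194,306],[451,306]):
        ray=np.linalg.inv(w["mtx"])@[*px,1]*d
        X=w["R"].T@(ray-w["t"]); print(sep,X.round(3),R.inv().apply(X-st["ee_pos"]).round(3))
E
```

```text
[[403.4   0.  324.1]
 [  0.  403.4 236.2]
 [  0.    0.    1. ]]
0.085 [ 0.435 -0.143  0.059] [ 0.013 -0.043 -0.037]
0.085 [ 0.507 -0.098  0.059] [ 0.013  0.042 -0.037]
0.08 [ 0.435 -0.138  0.066] [ 0.016 -0.04  -0.044]
0.08 [ 0.503 -0.096  0.066] [ 0.016  0.04  -0.044]
0.09 [ 0.435 -0.147  0.052] [ 0.009 -0.045 -0.029]
0.09 [ 0.511 -0.1    0.052] [ 0.009  0.045 -0.029]
```

Both cameras agree that the open fingertips are about 25 mm behind the reported TCP, gliding just over the stand at z ≈ 47 mm. I'll lift, back off, then lower in small steps while watching the force.

Emit:
send_rows:
  rows:
    - [[0,0,0,0,0,-20,1],[0,0,0,0,0,-20,1],[0,0,3,40,-2,-20,1],[0,0,4.5,70,-3,-20,1],[0,0,4.5,70,-3,-20,1]]

```text
clock: 3.58
ee_pos: [0.437, -0.0714, 0.041]
eef_rot: [-3.14, -0.002, 2.049]
force: [1.2, -0.4, -0.0]
opening: 0.0855
grip_force: 0.0
```

Emit:
send_rows:
  rows:
    - [[0,0,0,0,0,10,1],[0,0,0,0,0,20,1],[0,0,0,0,0,25,1],[0,0,0,0,0,28,1],[0,0,0,0,0,28,1]]

```text
clock: 4.2
ee_pos: [0.4387, -0.0732, 0.0139]
eef_rot: [-3.141, -0.0, 2.047]
force: [0.2, -0.1, -0.3]
opening: 0.0854
grip_force: 0.0
```

```bash
python3 - <<'E'
from h import *
s=manip.snapshot("scene")[:,:,::-1]; w=manip.snapshot("wrist")[:,:,::-1]; t=manip.snapshot("top")[:,:,::-1]
a=cv2.resize(s[150:270,150:270],(400,400),interpolation=cv2.INTER_CUBIC)
b=cv2.resize(w,(400,300)); b=cv2.copyMakeBorder(b,0,100,0,0,cv2.BORDER_CONSTANT)
cv2.imwrite("pics/push4.png",np.hstack([a,b])); print(manip.state()["ee_pos"],manip.state()["force"])
g=t.max(2).astype(int); c=manip.camera_params("top")
cv2.imwrite("pics/top4.png",t)
E
```

```text
[ 0.43906636 -0.0732423   0.01444935] [-0.42428033  0.3641764   0.51833405]
```

View pics/push4.png

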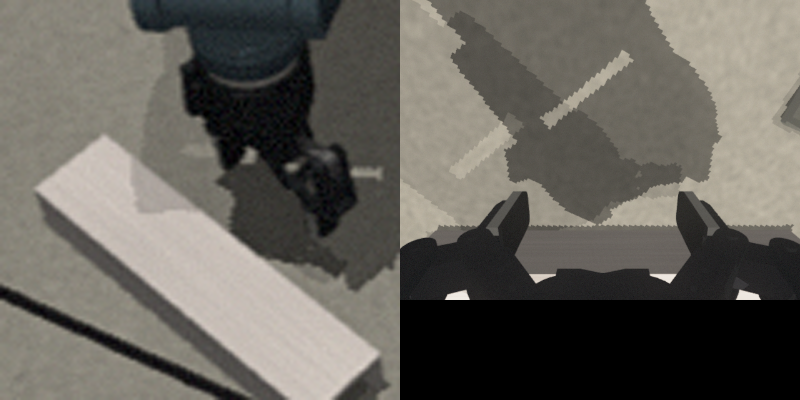

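Emit:
send_rows:
  rows:
    - [[0,0,0,0,0,3,1],[0,0,0,0,0,6,1],[0,0,0,0,0,8,1],[0,0,0,0,0,9,1],[0,0,0,0,0,9,1]]

```text
clock: 4.97
ee_pos: [0.4387, -0.0731, 0.0051]
eef_rot: [-3.142, -0.0, 2.047]
force: [-0.6, 0.3, -0.3]
opening: 0.0852
grip_force: 0.0
```

```bash
python3 - <<'E'
from h import *
st=manip.state(); R=Ro.from_euler('xyz',st["eef_rot"]); print(st["ee_pos"],st["force"])
w=manip.camera_params("wrist"); im=manip.snapshot("wrist")[:,:,::-1]; cv2.imwrite("pics/w5.png",im)
im=im.copy()
y=np.radians(27.4);u=np.array([np.sin(y),-np.cos(y)]);v=np.array([np.cos(y),np.sin(y)])
for z,col in((0,(0,0,255)),(.045,(0,255,0))):
    q=w2p([[*(np.array([.4814,-.1407])-u*.033+b*v*.08),z] for b in(1,-1)],w).astype(int)
    cv2.line(im,tuple(map(int,q[0])),tuple(map(int,q[1])),col,2)
for z,col in((.011,(255,0,0)),(-.002,(255,0,255)),(-.025,(255,255,0))):
  for sgn in(1,-1):
    q=w2p([st["ee_pos"]+R.apply([0.011,sgn*.0425,z])],w)[0]; cv2.circle(im,tuple(map(int,q)),5,col,2)
cv2.imwrite("pics/w5b.png",im)
E
```

```text
[ 0.43874705 -0.07307268  0.00509323] [-0.55901168  0.34139716 -0.31556144]
```

View pics/w5b.png

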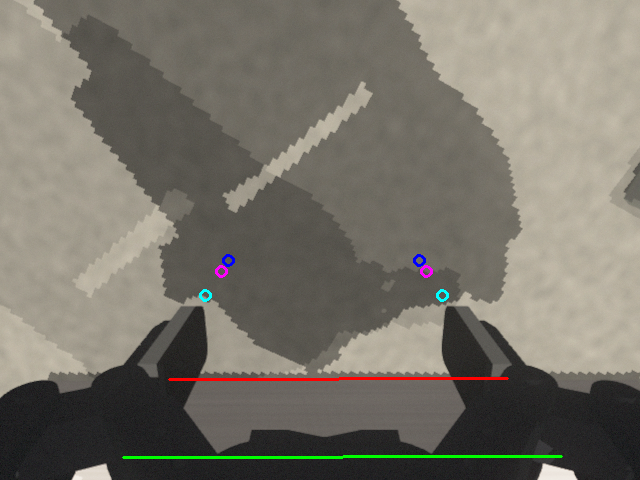

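Emit:
send_rows:
  rows:
    - [[0,0,0,0,0,5,1],[0,0,0,0,0,10,1],[0,0,0,0,0,13,1],[0,0,0,0,0,15,1],[0,0,0,0,0,15,1]]

```text
clock: 5.65
ee_pos: [0.4387, -0.073, -0.01]
eef_rot: [-3.141, -0.0, 2.047]
force: [0.6, 0.5, -1.0]
opening: 0.0854
grip_force: 0.0
```

```bash
python3 - <<'E'
from h import *
st=manip.state(); print(st["ee_pos"],st["force"])
im=manip.snapshot("wrist")[:,:,::-1];im=cv2.resize(im[200:480],(400,175)); s=manip.snapshot("scene")[:,:,::-1]
a=cv2.resize(s[150:270,150:270],(400,400),interpolation=cv2.INTER_CUBIC)
cv2.imwrite("pics/w6.png",np.hstack([a,cv2.copyMakeBorder(im,0,225,0,0,cv2.BORDER_CONSTANT)]))
E
```

```text
[ 0.43869192 -0.07304952 -0.0099873 ] [ 0.60058409  0.54083671 -0.98094837]
```

View pics/w6.png

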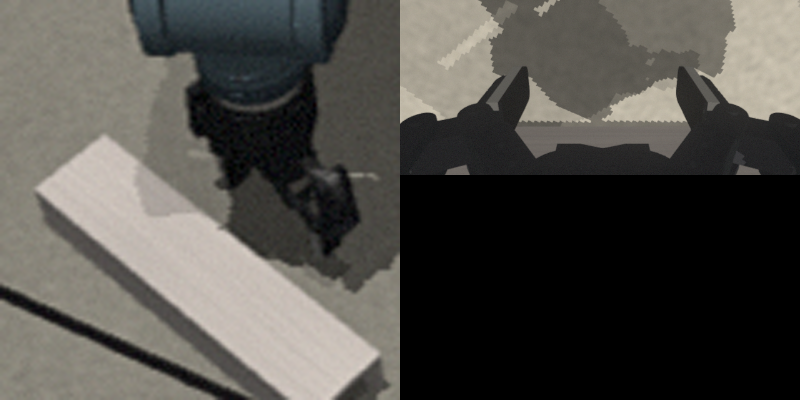

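```bash
python3 - <<'E'
from h import *
arc([.4814,-.1407],27.4,[.5487,-.2348],42.4,[0,.1,.2,.4,.6,.8,.9,1],z=-.010)
E
```

```text
0 [0.0, 0.0, -0.1, -35.5, 6.7, 0.3]
0.1 [0.0, 0.0, -1.6, -47.0, 7.2, 0.3]
0.2 [0.0, 0.0, -3.1, -58.5, 7.8, 0.3]
0.4 [0.0, 0.0, -6.1, -81.6, 8.8, 0.3]
0.6 [0.0, 0.0, -9.1, -104.8, 9.9, 0.3]
0.8 [0.0, 0.0, -12.1, -128.1, 10.9, 0.3]
0.9 [0.0, 0.0, -13.6, -139.8, 11.5, 0.3]
1 [0.0, 0.0, -15.1, -151.5, 12.0, 0.3]
```

Emit:
send_rows:
  rows:
    - [[0,0,0,-25,6,0,1],[0,0,0,-35,7,0,1],[0,0,-1,-42,7,0,1],[0,0,-2,-50,7,0,1],[0,0,-3,-58,8,0,1]]

```text
clock: 6.38
ee_pos: [0.4703, -0.1193, -0.0105]
eef_rot: [-3.139, -0.006, 2.099]
force: [-4.7, 6.3, 5.4]
opening: 0.0856
grip_force: 3.9
```

```bash
python3 - <<'E'
from h import *
t=manip.snapshot("top")[:,:,::-1]; c=manip.camera_params("top"); g=t.max(2)
# visible upper-left end of the stand
m=roi(g>150,400,180,480,262); ys,xs=np.where(m); k=ys.argmin(); print("far-left corner",xs[k],ys[k],"left",xs.min(),ys[xs.argmin()])
print(p2w([[xs[k],ys[k]],[xs.min(),ys[xs.argmin()]]],.045,c).round(3))
y=np.radians(27.4);u=np.array([np.sin(y),-np.cos(y)]);v=np.array([np.cos(y),np.sin(y)])
print([(np.array([.4814,-.1407])+a*u*.033+v*.14).round(3) for a in(1,-1)])
arc([.4814,-.1407],27.4,[.5487,-.2348],42.4,[.2,.4,.6,.8,.9,1],z=-.010)
E
```

```text
far-left corner 446 202 left 417 219
[[ 0.628 -0.112  0.045]
 [ 0.596 -0.06   0.045]]
[array([ 0.621, -0.106]), array([ 0.591, -0.047])]
0.2 [-0.1, -0.2, -0.1, -1.6, 0.5, -0.3]
0.4 [-0.1, -0.2, -3.1, -24.7, 0.3, -0.3]
0.6 [-0.1, -0.2, -6.1, -47.9, 0.1, -0.4]
0.8 [-0.1, -0.2, -9.1, -71.3, -0.1, -0.5]
0.9 [-0.1, -0.2, -10.6, -83.0, -0.1, -0.5]
1 [-0.1, -0.2, -12.1, -94.7, -0.2, -0.6]
```

Emit:
send_rows:
  rows:
    - [[0,0,-1,-10,0,0,1],[0,0,-3,-24,0,0,1],[0,0,-4.5,-36,0,0,1],[0,0,-6,-48,0,0,1],[0,0,-7.5,-60,0,0,1]]

```text
clock: 7.05
ee_pos: [0.501, -0.1714, -0.0107]
eef_rot: [-3.14, -0.005, 2.231]
force: [-4.0, 5.4, 1.6]
opening: 0.0852
grip_force: 3.1
```

```bash
cat > stand.py <<'E'
from h import *
from scipy.optimize import least_squares
t=manip.snapshot("top")[:,:,::-1]; s=manip.snapshot("scene")[:,:,::-1]
cv2.imwrite("pics/t_last.png",t); cv2.imwrite("pics/s_last.png",s)
c=manip.camera_params("scene"); g=s.max(2).astype(int); sat=g-s.min(2)
m=roi(g>125,100,150,300,320)
# fit far long top edge + ends in scene: maximise overlap between visible bright top and projected top
def poly(x):
    y=x[2];u=np.array([np.sin(y),-np.cos(y)]);v=np.array([np.cos(y),np.sin(y)])
    return w2p([[*(x[:2]+a*u*.033+b*v*.14),.045] for a,b in((1,1),(1,-1),(-1,-1),(-1,1))],c)
gs=cv2.GaussianBlur(s,(0,0),1).astype(float).mean(2)
from scipy.ndimage import map_coordinates
def score(x):
    # contrast just inside v just outside the three edges seen by the camera (far wall edge, two ends)
    y=x[2];u=np.array([np.sin(y),-np.cos(y)]);v=np.array([np.cos(y),np.sin(y)]);tot=0
    for (A,B,n) in(((1,-1),(1,1),u),((-1,1),(1,1),v),((-1,-1),(1,-1),-v)):
        f=np.linspace(.05,.95,60)[:,None]
        L=x[:2]+(A[0]+(B[0]-A[0])*f)*u*.033+(A[1]+(B[1]-A[1])*f)*v*.14
        d=[]
        for o in(-.004,.004):
            q=w2p(np.c_[L+o*n,np.full(60,.045)],c); d.append(map_coordinates(gs,[q[:,1],q[:,0]],order=1))
        tot+=np.clip(d[0]-d[1],-20,60).sum()
    return -tot
from scipy.optimize import differential_evolution
r=differential_evolution(score,[(.44,.60),(-.28,-.10),(np.radians(20),np.radians(55))],seed=1,popsize=25,tol=1e-6)
print("stand",r.x[:2].round(4),np.degrees(r.x[2]).round(2),r.fun)
x=r.x; T=np.array([.5487,-.2348]); Y=np.radians(42.4); uu=np.array([np.sin(Y),-np.cos(Y)]);vv=np.array([np.cos(Y),np.sin(Y)])
print("in outline frame, mm",((x[:2]-T)@uu*1000).round(1),((x[:2]-T)@vv*1000).round(1),"yaw err",np.degrees(x[2]-Y).round(2))
st=manip.state();print("tool",st["ee_pos"].round(4),"offset along u",((x[:2]-st["ee_pos"][:2])@np.array([np.sin(x[2]),-np.cos(x[2])])*1000).round(1))
E
python3 stand.py
```

```text
stand [ 0.5282 -0.2074] 38.1 -10670.075791653726
in outline frame, mm -34.0 3.3 yaw err -4.3
tool [ 0.5025 -0.1731 -0.0101] offset along u 42.9
```

```bash
python3 - <<'E'
from h import *
arc([.5282,-.2074],38.1,[.5487,-.2348],42.4,[0,.5,1],off=.043,z=-.010)
E
```

```text
0 [-0.0, -0.0, -0.3, 0.1, -1.0, -0.1]
0.5 [-0.0, -0.0, -2.5, -17.0, -2.9, -0.1]
1 [-0.0, -0.0, -4.6, -34.2, -4.8, -0.1]
```

Emit:
send_rows:
  rows:
    - [[0,0,-1.5,-10,-1,0,1],[0,0,-3,-20,-2,0,1],[0,0,-4,-28,-3,0,1],[0,0,-4.6,-34,-3,0,1],[0,0,-4.6,-34,-3,0,1]]

```text
clock: 7.78
ee_pos: [0.5211, -0.2016, -0.0101]
eef_rot: [-3.141, 0.0, 2.311]
force: [-1.8, 1.2, -1.8]
opening: 0.0856
grip_force: 0.9
```

```bash
python3 stand.py
```

```text
stand [ 0.5513 -0.2338] 41.87 -10800.0
in outline frame, mm 1.0 2.6 yaw err -0.53
tool [ 0.5211 -0.2016 -0.0099] offset along u 44.2
```

Emit:
send_rows:
  rows:
    - [[0,0,0,20,0,0,1],[0,0,0,40,0,0,1],[0,0,0,40,0,3,1],[0,0,0,40,0,6,1],[0,0,0,40,0,6,1]]

```text
clock: 8.5
ee_pos: [0.4949, -0.1727, -0.0158]
eef_rot: [3.141, 0.001, 2.31]
force: [-0.4, -0.8, 0.5]
opening: 0.0854
grip_force: 0.0
```

Emit:
send_rows:
  rows:
    - [[0,0,0,0,0,2,1],[0,0,0,0,0,4,1],[0,0,0,0,0,4,1]]

```text
clock: 8.88
ee_pos: [0.4941, -0.1719, -0.0201]
eef_rot: [-3.141, -0.0, 2.31]
force: [-0.8, 0.4, -0.0]
opening: 0.0856
grip_force: 0.0
```

```bash
python3 - <<'E'
from h import *
st=manip.state(); print(st["ee_pos"],st["force"],st["joints"])
w=manip.snapshot("wrist")[:,:,::-1]; cv2.imwrite("pics/w7.png",w)
# finger tips: topmost dark rows each side
g=cv2.GaussianBlur(w,(0,0),1).max(2)
for a,b in((120,300),(340,520)):
    m=np.zeros_like(g,bool); m[250:,a:b]=g[250:,a:b]<50; ys,xs=np.where(m); print(ys.min(),xs[ys==ys.min()].mean())
E
```

```text
[ 0.49412146 -0.17194916 -0.02005347] [-0.81130423  0.37630331 -0.0172863 ] [-5.51807172e-01  3.06541029e-01  1.98336026e+00  1.77954747e-05
  8.52108296e-01 -1.29134304e+00]
307 198.5
307 449.5
```

Emit:
send_rows:
  rows:
    - [[0,0,0,0,0,2,1],[0,0,0,0,0,4,1],[0,0,0,0,0,4,1]]

```text
clock: 9.3
ee_pos: [0.4941, -0.1719, -0.024]
eef_rot: [-3.141, -0.0, 2.31]
force: [-0.8, -0.2, -0.6]
opening: 0.0858
grip_force: 0.0
```

Emit:
send_rows:
  rows:
    - [[0,0,0,0,0,2,1],[0,0,0,0,0,3,1],[0,0,0,0,0,3,1]]

```text
clock: 9.68
ee_pos: [0.4942, -0.1719, -0.0269]
eef_rot: [-3.142, -0.0, 2.31]
force: [0.1, -0.7, -0.6]
opening: 0.0855
grip_force: 0.0
```

Emit:
send_rows:
  rows:
    - [[0,0,0,0,0,1.5,1],[0,0,0,0,0,3,1],[0,0,0,0,0,3,1]]

```text
clock: 10.05
ee_pos: [0.4944, -0.172, -0.0283]
eef_rot: [-3.141, -0.001, 2.311]
force: [-6.1, 2.5, 15.9]
opening: 0.0857
grip_force: 7.7
```

Emit:
send_rows:
  rows:
    - [[0,0,0,0,0,1,1],[0,0,0,0,0,2,1],[0,0,0,0,0,2,1]]

```text
clock: 10.42
ee_pos: [0.4944, -0.1721, -0.0284]
eef_rot: [-3.141, -0.003, 2.311]
force: [-15.6, 6.7, 34.7]
opening: 0.0852
grip_force: 17.3
```

Emit:
send_rows:
  rows:
    - [[0,0,0,0,0,-20,1],[0,0,0,20,0,-80,1],[0,0,0,30,0,-140,1],[0,0,0,30,0,-200,1],[0,0,0,30,0,-230,1]]

```text
clock: 11.05
ee_pos: [0.4753, -0.1504, 0.2024]
eef_rot: [3.14, 0.006, 2.311]
force: [-0.6, -0.4, -1.0]
opening: 0.0856
grip_force: 0.0
```

```bash
python3 - <<'E'
from h import *
print(tool([.52,.09,.22],[np.pi,0,np.radians(160)]))
print(tool([.50,.328,.22],[np.pi,0,np.radians(188)]))
E
```

```text
[  0.    0.4 -27.6 147.3 195.1 -18.1]
[-1.000e-01  4.000e-01 -5.560e+01  3.366e+02  3.408e+02 -1.900e+01]
```

Emit:
send_rows:
  rows:
    - [[0,0,-28,155,180,-18,1],[0,0,-28,155,180,-18,1],[0,0,-28,155,180,-18,1],[0,0,-28,155,180,-18,1],[0,0,-28,155,180,-18,1]]

```text
clock: 11.68
ee_pos: [0.5025, 0.0889, 0.2165]
eef_rot: [3.141, 0.0, 2.804]
force: [-0.0, -0.8, -0.5]
opening: 0.0854
grip_force: 0.0
```

```bash
python3 - <<'E'
from h import *
print(tool([.53,.335,.22],[np.pi,0,np.radians(188)]))
E
```

```text
[  0.    0.  -27.3  55.5 241.4  -3.4]
```

Emit:
send_rows:
  rows:
    - [[0,0,-27,55,241,-3,1],[0,0,-27,55,241,-3,1],[0,0,-27,55,241,-3,1],[0,0,-27,55,241,-3,1],[0,0,-27,55,241,-3,1]]

```text
clock: 12.3
ee_pos: [0.5316, 0.3336, 0.2185]
eef_rot: [-3.141, -0.001, -3.009]
force: [-0.1, -0.8, -0.0]
opening: 0.0851
grip_force: 0.0
```

```bash
cat > flask.py <<'E'
from h import *
import sys
def measure(name,near,out=None):
    "flask pose from wrist: paper panel is ambiguous, so use body+cap: cap (orange) and back edge"
    c=manip.camera_params(name); im=manip.snapshot(name)[:,:,::-1].copy()
    hsv=cv2.cvtColor(im,cv2.COLOR_BGR2HSV)
    org=(hsv[...,1]>150)&(hsv[...,0]<20)
    g=im.max(2).astype(int); sat=g-im.min(2)
    n,l,s,ce=cv2.connectedComponentsWithStats(org.astype(np.uint8))
    cand=[(np.linalg.norm(p2w(ce[i],.013,c)[0,:2]-near),i) for i in range(1,n) if s[i,4]>40]
    print([(round(d,3),p2w(ce[i],.013,c)[0,:2].round(4).tolist(),s[i].tolist()) for d,i in sorted(cand)[:3]])
    if out: cv2.imwrite(out,im)
    return im,c
if __name__=="__main__":
    im,c=measure("wrist",np.array([.625,.345]),"pics/wf1.png")
    print(w2p([[.561,.337,.026]],c))
E
python3 flask.py
```

```text
[(np.float64(0.002), [0.6268, 0.3436], [311, 282, 24, 23, 413]), (np.float64(0.154), [0.5207, 0.2311], [200, 158, 27, 27, 638]), (np.float64(0.187), [0.5097, 0.4925], [485, 185, 31, 25, 457])]
[[324.36775864 233.08361862]]
```

View pics/wf1.png

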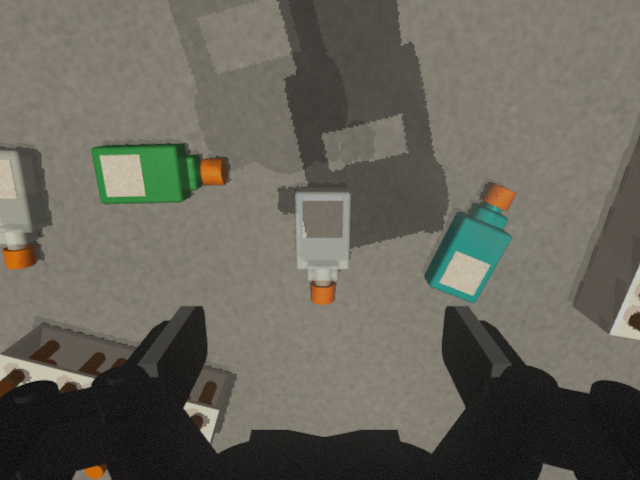

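Wrist view: the clear flask is centred on column 323, with its back edge at row 192, shoulder at row 267 and cap at (322,293). It is aligned with the tool. Green at (165,173) and turquoise at (470,255) are the lookalikes.

```bash
python3 - <<'E'
from h import *
c=manip.camera_params("wrist")
# rows scan for edges
im=cv2.imread("pics/wf1.png"); g=im.mean(2)
print("col323",[(r,int(g[r,312:334].mean())) for r in range(180,310,3)])
print("row235",[(x,int(g[228:262,x].mean())) for x in range(288,358,2)])
for q in([323,192],[323,267],[296,235],[350,235],[298,192],[350,192],[296,267],[348,267]): print(q,p2w(q,.026,c)[0].round(4), p2w(q,0,c)[0].round(4))
E
```

```text
col323 [(180, 76), (183, 65), (186, 63), (189, 75), (192, 114), (195, 158), (198, 162), (201, 112), (204, 109), (207, 109), (210, 110), (213, 109), (216, 109), (219, 109), (222, 109), (225, 109), (228, 109), (231, 109), (234, 109), (237, 123), (240, 153), (243, 153), (246, 153), (249, 153), (252, 153), (255, 152), (258, 152), (261, 137), (264, 135), (267, 160), (270, 167), (273, 169), (276, 168), (279, 160), (282, 112), (285, 98), (288, 105), (291, 107), (294, 108), (297, 106), (300, 107), (303, 115), (306, 124), (309, 125)]
row235 [(288, 126), (290, 125), (292, 124), (294, 117), (296, 137), (298, 163), (300, 156), (302, 156), (304, 158), (306, 147), (308, 140), (310, 139), (312, 140), (314, 139), (316, 140), (318, 139), (320, 139), (322, 139), (324, 140), (326, 139), (328, 139), (330, 139), (332, 139), (334, 139), (336, 139), (338, 140), (340, 140), (342, 146), (344, 153), (346, 156), (348, 136), (350, 88), (352, 96), (354, 98), (356, 98)]
[323, 192] [0.5239 0.329  0.026 ] [0.5287 0.3295 0.    ]
[323, 267] [0.5937 0.338  0.026 ] [0.6037 0.3392 0.    ]
[296, 235] [0.5661 0.3098 0.026 ] [0.5741 0.3088 0.    ]
[350, 235] [0.5598 0.3583 0.026 ] [0.5673 0.3609 0.    ]
[298, 192] [0.5267 0.3072 0.026 ] [0.5318 0.3061 0.    ]
[350, 192] [0.5208 0.3524 0.026 ] [0.5254 0.3547 0.    ]
[296, 267] [0.5969 0.3131 0.026 ] [0.6072 0.3125 0.    ]
[348, 267] [0.5907 0.361  0.026 ] [0.6005 0.3639 0.    ]
```

```bash
python3 - <<'E'
from h import *
print(tool([.564,.3345,.05],[np.pi,0,np.radians(187.6)]), tool([.564,.3345,-.015],[np.pi,0,np.radians(187.6)]))
E
```

```text
[-0.000e+00 -1.000e-01 -1.000e-01 -3.260e+01 -1.500e+00  1.684e+02] [-0.000e+00 -1.000e-01 -1.000e-01 -3.270e+01 -1.400e+00  2.334e+02]
```

Emit:
send_rows:
  rows:
    - [[0,0,0,-20,-1,60,1],[0,0,0,-33,-1,120,1],[0,0,0,-33,-1,170,1],[0,0,0,-33,-1,205,1],[0,0,0,-33,-1,233,1]]

```text
clock: 12.98
ee_pos: [0.5642, 0.332, -0.0158]
eef_rot: [-3.141, -0.002, -3.015]
force: [-0.5, 0.5, 0.4]
opening: 0.0852
grip_force: 0.0
```

Emit:
send_rows:
  rows:
    - [[0,0,0,0,0,0,1],[0,0,0,0,0,0,0.4],[0,0,0,0,0,0,0.3],[0,0,0,0,0,0,0.3],[0,0,0,0,0,0,0.3]]

```text
clock: 13.6
ee_pos: [0.5663, 0.3352, -0.0114]
eef_rot: [3.141, 0.004, -3.013]
force: [-0.5, -1.5, 6.7]
opening: 0.0484
grip_force: 65.2
```

Emit:
send_rows:
  rows:
    - [[0,0,0,0,0,-20,0.3],[0,0,0,10,0,-75,0.3],[0,0,0,30,0,-135,0.3],[0,0,0,60,0,-190,0.3],[0,0,0,60,0,-230,0.3]]

```text
clock: 14.22
ee_pos: [0.5036, 0.3273, 0.22]
eef_rot: [3.141, 0.003, -3.012]
force: [-0.1, 0.1, -0.6]
opening: 0.0486
grip_force: 64.2
```

```bash
python3 - <<'E'
from h import *
print(manip.state()["joints"])
s=manip.snapshot("scene")[:,:,::-1]; cv2.imwrite("pics/lift1.png",s[80:320,280:600])
E
```

```text
[ 3.87672437e-01  1.26318439e-01  1.68665571e+00  2.05314160e-04
  1.32597231e+00 -1.31310232e+00]
```

Emit:
send_rows:
  rows:
    - [[0,-9,0,0,0,0,0.3],[0,-18,0,0,0,0,0.3],[0,-27,0,0,0,0,0.3],[0,-36,0,0,0,0,0.3],[0,-45,0,0,0,0,0.3]]

```text
clock: 14.9
ee_pos: [0.5046, 0.3272, 0.2172]
eef_rot: [3.14, 0.791, -3.013]
force: [0.0, -1.3, -0.7]
opening: 0.0491
grip_force: 64.2
```

Emit:
send_rows:
  rows:
    - [[0,0,0,0,0,0,0.3],[0,0,0,0,0,0,0.3],[0,0,0,0,0,0,0.3],[0,0,0,0,0,0,0.3],[0,0,0,0,0,0,0.3]]

```text
clock: 15.52
ee_pos: [0.5055, 0.327, 0.2165]
eef_rot: [3.141, 0.785, -3.013]
force: [-0.3, 0.1, -0.9]
opening: 0.0488
grip_force: 64.3
```

```bash
python3 - <<'E'
from h import *
st=manip.state(); R=Ro.from_euler('xyz',st["eef_rot"]).as_matrix(); print("flask x axis",-R[:,0],"elev",np.degrees(np.arcsin(-R[2,0])),"y elev",R[2,1],st["joints"].round(2))
s=manip.snapshot("scene")[:,:,::-1]; w=manip.snapshot("wrist")[:,:,::-1]
a=cv2.resize(s[60:300,270:590],(400,300)); b=cv2.resize(w,(400,300)); cv2.imwrite("pics/tilt1.png",np.hstack([a,b]))
E
```

```text
flask x axis [0.70127337 0.09039034 0.70713878] elev 45.00259272252833 y elev 9.23032772449095e-05 [ 0.5  -0.18  2.15 -0.57  0.5  -0.78]
```

View pics/tilt1.png

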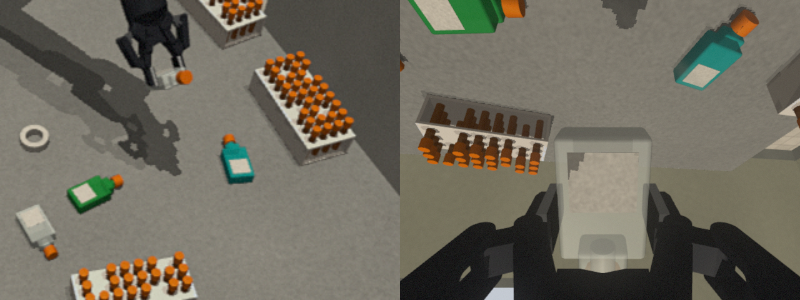

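The flask is gripped squarely at 45° neck-up. In the wrist view it sits between the pads, body columns 555–650. Holding it there.

Emit:
send_rows:
  rows:
    - [[0,0,0,0,0,0,0.3],[0,0,0,0,0,0,0.3],[0,0,0,0,0,0,0.3],[0,0,0,0,0,0,0.3],[0,0,0,0,0,0,0.3]]

```text
clock: 16.25
ee_pos: [0.505, 0.3271, 0.2162]
eef_rot: [-3.142, 0.785, -3.013]
force: [0.4, -1.2, -0.5]
opening: 0.0487
grip_force: 64.3
```

Emit:
send_rows:
  rows:
    - [[0,0,0,0,0,0,0.3],[0,0,0,0,0,0,0.3],[0,0,0,0,0,0,0.3],[0,0,0,0,0,0,0.3],[0,0,0,0,0,0,0.3]]

```text
clock: 16.88
ee_pos: [0.505, 0.327, 0.2162]
eef_rot: [3.142, 0.785, -3.013]
force: [0.0, 0.1, -2.3]
opening: 0.0488
grip_force: 64.3
```

Emit:
send_rows:
  rows:
    - [[0,0,0,0,0,0,0.3],[0,0,0,0,0,0,0.3],[0,0,0,0,0,0,0.3],[0,0,0,0,0,0,0.3],[0,0,0,0,0,0,0.3]]

```text
clock: 17.5
ee_pos: [0.505, 0.3271, 0.2162]
eef_rot: [3.142, 0.785, -3.013]
force: [-0.1, 0.0, -1.0]
opening: 0.0489
grip_force: 64.3
```

Emit:
send_rows:
  rows:
    - [[0,0,0,0,0,0,0.3],[0,0,0,0,0,0,0.3],[0,0,0,0,0,0,0.3],[0,0,0,0,0,0,0.3],[0,0,0,0,0,0,0.3]]

```text
clock: 18.12
ee_pos: [0.505, 0.327, 0.2162]
eef_rot: [3.142, 0.785, -3.013]
force: [-0.7, -0.6, -0.9]
opening: 0.0486
grip_force: 64.3
```

Emit:
send_rows:
  rows:
    - [[0,0,0,0,0,0,0.3],[0,0,0,0,0,0,0.3],[0,0,0,0,0,0,0.3],[0,0,0,0,0,0,0.3],[0,0,0,0,0,0,0.3]]

```text
clock: 18.75
ee_pos: [0.505, 0.327, 0.2162]
eef_rot: [3.142, 0.785, -3.013]
force: [0.9, 0.4, -1.5]
opening: 0.049
grip_force: 64.3
```

```bash
python3 - <<'E'
from h import *
w=manip.snapshot("wrist")[:,:,::-1]; cv2.imwrite("pics/tilt1b.png",w)
a=cv2.imread("pics/tilt1.png")[:,400:].astype(int); b=cv2.resize(w,(400,300)).astype(int)
d=np.abs(a-b).max(2); print("flask region change",d[120:270,150:260].mean(), (d[120:270,150:260]>30).sum())
t=manip.snapshot("top")[:,:,::-1]; c=manip.camera_params("top"); g=t.max(2).astype(int)
cv2.imwrite("pics/top6.png",t)
print("stand",rect(roi((g>140),400,150,610,370),.045,c))
sat=g-t.min(2)
print("f2",rect(roi((g>120)&(sat<45),325,185,390,275),.026,c),rect(roi(sat>100,335,185,385,230),.013,c))
E
```

```text
flask region change 1.878060606060606 4
stand (array([ 549.9319458 , -233.80661011]), 42.392356872558594, (279.8802185058594, 64.95826721191406), np.int32(5686))
f2 (array([569.18890381,  45.97694397]), 5.4569501876831055, (88.391845703125, 48.372798919677734), np.int32(1150)) (array([625.26104736,  52.00818634]), -88.82225692272186, (20.509498596191406, 16.96019744873047), np.int32(101))
```

Emit:
send_rows:
  rows:
    - [[0,9,0,0,0,0,0.3],[0,18,0,0,0,0,0.3],[0,27,0,0,0,0,0.3],[0,36,0,0,0,0,0.3],[0,45,0,0,0,0,0.3]]

```text
clock: 19.48
ee_pos: [0.5055, 0.3272, 0.2171]
eef_rot: [3.141, -0.003, -3.013]
force: [0.3, -0.7, -2.2]
opening: 0.0488
grip_force: 64.2
```

```bash
python3 - <<'E'
from h import *
print(manip.state()["eef_rot"],manip.state()["ee_pos"])
print(tool([.55,.07,.22],[np.pi,0,np.radians(160)]),tool([.609,-.187,.20],[np.pi,0,np.radians(132.4)]))
E
```

```text
[ 3.14104007 -0.00328233 -3.01260244] [0.50549644 0.32719802 0.21709444]
[-0.000e+00 -2.000e-01  2.740e+01 -1.100e+01 -2.608e+02 -3.100e+00] [-1.000e-01 -2.000e-01  5.500e+01 -3.660e+01 -5.232e+02  1.670e+01]
```

Emit:
send_rows:
  rows:
    - [[0,0,6,-2,-45,-3,0.3],[0,0,12,-5,-100,-3,0.3],[0,0,18,-8,-160,-3,0.3],[0,0,24,-10,-215,-3,0.3],[0,0,27,-11,-261,-3,0.3]]

```text
clock: 20.1
ee_pos: [0.5498, 0.0675, 0.2193]
eef_rot: [-3.142, 0.001, 2.796]
force: [0.6, 0.2, -1.4]
opening: 0.0488
grip_force: 64.2
```

```bash
python3 - <<'E'
from h import *
print(tool([.609,-.187,.20],[np.pi,0,np.radians(132.4)]))
E
```

```text
[ 0.000e+00  1.000e-01  2.780e+01 -1.418e+02 -2.194e+02  1.950e+01]
```

Emit:
send_rows:
  rows:
    - [[0,0,7,-30,-45,3,0.3],[0,0,14,-65,-100,8,0.3],[0,0,21,-100,-155,12,0.3],[0,0,28,-132,-205,18,0.3],[0,0,28,-142,-219,20,0.3]]

```text
clock: 20.72
ee_pos: [0.6097, -0.1878, 0.1986]
eef_rot: [-3.141, 0.0, 2.307]
force: [0.4, 0.3, -0.9]
opening: 0.0487
grip_force: 64.2
```

```bash
python3 - <<'E'
from h import *
t=manip.snapshot("wrist")[:,:,::-1]; cv2.imwrite("pics/w8.png",t)
print(tool([.609,-.187,.06],[np.pi,0,np.radians(132.4)]),tool([.609,-.187,.034],[np.pi,0,np.radians(132.4)]))
b=cv2.imread("pics/tilt1b.png").astype(int); d=np.abs(b-t.astype(int)).max(2); print((d[300:420,270:370]>40).mean())
E
```

```text
[ -0.    0.   -0.2   1.8   0.4 138.4] [ -0.    0.   -0.2   1.8   0.4 164.4]
0.33166666666666667
```

View pics/w8.png

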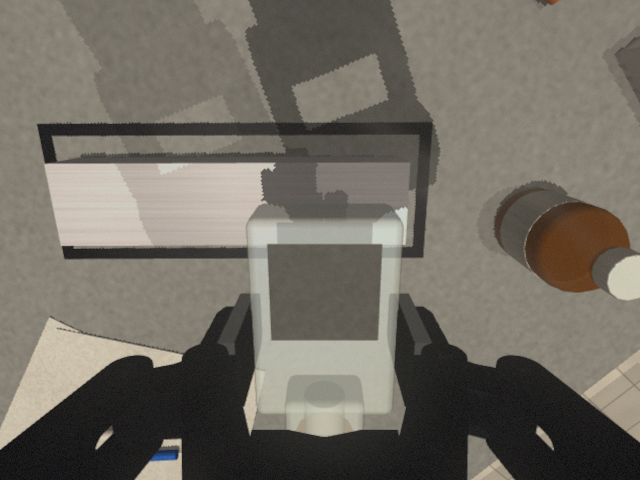

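Emit:
send_rows:
  rows:
    - [[0,0,0,2,0,50,0.3],[0,0,0,2,0,100,0.3],[0,0,0,2,0,140,0.3],[0,0,0,2,0,155,0.3],[0,0,0,2,0,160,0.3]]

```text
clock: 21.4
ee_pos: [0.6086, -0.1821, 0.0393]
eef_rot: [3.141, -0.0, 2.312]
force: [0.3, 1.0, -0.9]
opening: 0.0488
grip_force: 64.2
```

Emit:
send_rows:
  rows:
    - [[0,0,0,0,0,1,0.3],[0,0,0,0,0,2,0.3],[0,0,0,0,0,2,0.3]]

```text
clock: 21.78
ee_pos: [0.6089, -0.1832, 0.0383]
eef_rot: [3.141, 0.002, 2.31]
force: [0.2, -0.6, -1.0]
opening: 0.0489
grip_force: 64.2
```

Emit:
send_rows:
  rows:
    - [[0,0,0,0,0,1.5,0.3],[0,0,0,0,0,3,0.3],[0,0,0,0,0,3,0.3]]

```text
clock: 22.15
ee_pos: [0.6081, -0.1828, 0.0339]
eef_rot: [-3.141, -0.0, 2.31]
force: [-0.1, -0.0, -0.9]
opening: 0.0486
grip_force: 64.2
```

Emit:
send_rows:
  rows:
    - [[0,0,0,0,0,1,0.3],[0,0,0,0,0,1.5,0.3],[0,0,0,0,0,1.5,0.3]]

```text
clock: 22.52
ee_pos: [0.6085, -0.183, 0.0336]
eef_rot: [-3.142, 0.0, 2.311]
force: [-2.9, 1.5, 5.0]
opening: 0.0486
grip_force: 65.0
```

Emit:
send_rows:
  rows:
    - [[0,0,0,0,0,0,0.65],[0,0,0,0,0,0,0.9],[0,0,0,0,0,0,1],[0,0,0,0,0,0,1],[0,0,0,0,0,-10,1]]

```text
clock: 23.15
ee_pos: [0.6076, -0.1826, 0.0421]
eef_rot: [-3.141, -0.002, 2.31]
force: [-0.7, 0.5, -1.1]
opening: 0.0853
grip_force: 0.0
```

Emit:
send_rows:
  rows:
    - [[0,0,0,0,0,-20,1],[0,0,0,0,0,-60,1],[0,0,0,0,0,-120,1],[0,0,0,0,0,-170,1],[0,0,0,0,0,-180,1]]

```text
clock: 23.78
ee_pos: [0.6107, -0.184, 0.2301]
eef_rot: [3.138, 0.01, 2.311]
force: [-0.2, -0.2, 0.2]
opening: 0.0851
grip_force: 0.0
```

```bash
python3 - <<'E'
from h import *
w=manip.snapshot("wrist")[:,:,::-1]; cv2.imwrite("pics/w9.png",w); c=manip.camera_params("wrist")
hsv=cv2.cvtColor(w,cv2.COLOR_BGR2HSV); o=(hsv[...,1]>150)&(hsv[...,0]<20)
n,l,s,ce=cv2.connectedComponentsWithStats(o.astype(np.uint8))
print([(ce[i].round(),s[i,4],p2w(ce[i],.058,c)[0].round(3)) for i in range(1,n) if s[i,4]>60])
u=np.array([.674,-.738]); print("expected cap",np.array([.6054,-.1832])+.066*u)
print(tool([.535,.038,.22],[np.pi,0,np.radians(186)]))
E
```

```text
[(array([528.,   5.]), np.int32(272), array([0.62 , 0.025, 0.058])), (array([580., 215.]), np.int32(226), array([ 0.776, -0.046,  0.058])), (array([541., 241.]), np.int32(1892), array([ 0.769, -0.082,  0.058])), (array([323., 270.]), np.int32(515), array([ 0.649, -0.228,  0.058]))]
expected cap [ 0.649884 -0.231908]
[-1.000e-01  5.000e-01 -5.360e+01  2.145e+02  9.390e+01  7.200e+00]
```

Emit:
send_rows:
  rows:
    - [[0,0,-10,40,18,2,1],[0,0,-20,80,36,4,1],[0,0,-30,125,55,6,1],[0,0,-40,170,75,7,1],[0,0,-50,214,94,7,1]]

```text
clock: 24.45
ee_pos: [0.5318, 0.0401, 0.2144]
eef_rot: [3.141, -0.002, -3.095]
force: [0.4, -0.2, 0.4]
opening: 0.0855
grip_force: 0.0
```

Emit:
send_rows:
  rows:
    - [[0,0,-3.6,0,0,0,1],[0,0,-3.6,0,0,0,1]]

```text
clock: 24.7
ee_pos: [0.5327, 0.0391, 0.2148]
eef_rot: [3.141, -0.002, -3.037]
force: [-0.5, -0.4, 0.6]
opening: 0.0855
grip_force: 0.0
```

```bash
python3 - <<'E'
from h import *
st=manip.state(); print(st["ee_pos"],np.degrees(st["eef_rot"][2]))
w=manip.snapshot("wrist")[:,:,::-1]; cv2.imwrite("pics/wf2.png",w); c=manip.camera_params("wrist")
print(w2p([[.562,.043,.026],[.627,.0505,.013]],c).round())
hsv=cv2.cvtColor(w,cv2.COLOR_BGR2HSV); o=(hsv[...,1]>150)&(hsv[...,0]<20)
n,l,s,ce=cv2.connectedComponentsWithStats(o.astype(np.uint8))
print([(ce[i].round(),s[i,4],p2w(ce[i],.013,c)[0].round(4)) for i in range(1,n) if s[i,4]>60])
g=w.mean(2)
print("col",[(r,int(g[r,310:334].mean())) for r in range(160,310,3)])
print("row",[(x,int(g[225:255,x].mean())) for x in range(270,380,2)])
E
```

```text
[0.53265291 0.03909589 0.21476533] -174.01525479978474
[[326. 234.]
 [327. 295.]]
[(array([541., 209.]), np.int32(469), array([0.5219, 0.2357, 0.013 ])), (array([328., 297.]), np.int32(413), array([0.6294, 0.0516, 0.013 ])), (array([  6., 316.]), np.int32(233), array([ 0.6822, -0.2633,  0.013 ])), (array([339., 427.]), np.int32(207), array([0.7819, 0.0802, 0.013 ])), (array([418., 443.]), np.int32(133), array([0.7937, 0.1685, 0.013 ]))]
col [(160, 79), (163, 76), (166, 75), (169, 76), (172, 74), (175, 77), (178, 79), (181, 79), (184, 78), (187, 65), (190, 77), (193, 85), (196, 146), (199, 169), (202, 164), (205, 115), (208, 113), (211, 113), (214, 114), (217, 114), (220, 115), (223, 114), (226, 112), (229, 114), (232, 115), (235, 114), (238, 115), (241, 159), (244, 159), (247, 159), (250, 159), (253, 159), (256, 159), (259, 158), (262, 156), (265, 147), (268, 149), (271, 170), (274, 168), (277, 169), (280, 167), (283, 148), (286, 122), (289, 94), (292, 113), (295, 114), (298, 115), (301, 115), (304, 117), (307, 126)]
row [(270, 128), (272, 128), (274, 129), (276, 127), (278, 127), (280, 129), (282, 129), (284, 128), (286, 128), (288, 127), (290, 127), (292, 126), (294, 125), (296, 125), (298, 127), (300, 121), (302, 143), (304, 168), (306, 160), (308, 155), (310, 135), (312, 135), (314, 136), (316, 135), (318, 135), (320, 135), (322, 136), (324, 138), (326, 139), (328, 138), (330, 137), (332, 136), (334, 136), (336, 135), (338, 135), (340, 136), (342, 136), (344, 135), (346, 135), (348, 137), (350, 159), (352, 162), (354, 152), (356, 113), (358, 106), (360, 104), (362, 101), (364, 100), (366, 100), (368, 99), (370, 100), (372, 98), (374, 100), (376, 98), (378, 97)]
```

```bash
python3 - <<'E'
from h import *
print(tool([.5665,.0453,-.013],[np.pi,0,np.radians(186)]))
E
```

```text
[ 0.000e+00 -1.000e-01 -1.000e-01 -3.440e+01  3.100e+00  2.279e+02]
```

Emit:
send_rows:
  rows:
    - [[0,0,0,-20,3,60,1],[0,0,0,-34,3,120,1],[0,0,0,-34,3,170,1],[0,0,0,-34,3,205,1],[0,0,0,-34,3,226,1]]

```text
clock: 25.38
ee_pos: [0.5653, 0.0445, -0.0132]
eef_rot: [3.141, -0.004, -3.04]
force: [-0.3, 0.1, -0.2]
opening: 0.0855
grip_force: 0.0
```

Emit:
send_rows:
  rows:
    - [[0,0,0,0,0,0,1],[0,0,0,0,0,0,0.4],[0,0,0,0,0,0,0.3],[0,0,0,0,0,0,0.3],[0,0,0,0,0,0,0.3]]

```text
clock: 26.0
ee_pos: [0.5685, 0.0449, -0.0085]
eef_rot: [-3.141, 0.003, -3.037]
force: [-0.6, -0.8, 6.5]
opening: 0.0487
grip_force: 64.5
```

Emit:
send_rows:
  rows:
    - [[0,0,0,0,0,-20,0.3],[0,0,0,10,0,-75,0.3],[0,0,0,30,0,-135,0.3],[0,0,0,60,0,-190,0.3],[0,0,0,60,0,-230,0.3]]

```text
clock: 26.62
ee_pos: [0.506, 0.039, 0.223]
eef_rot: [-3.141, 0.003, -3.037]
force: [1.5, -0.1, -1.3]
opening: 0.0485
grip_force: 63.8
```

Emit:
send_rows:
  rows:
    - [[0,-9,0,0,0,0,0.3],[0,-18,0,0,0,0,0.3],[0,-27,0,0,0,0,0.3],[0,-36,0,0,0,0,0.3],[0,-45,0,0,0,0,0.3]]

```text
clock: 27.25
ee_pos: [0.507, 0.039, 0.2208]
eef_rot: [-3.14, 0.792, -3.036]
force: [0.1, 0.7, -1.5]
opening: 0.0483
grip_force: 63.8
```

Emit:
send_rows:
  rows:
    - [[0,0,0,0,0,0,0.3],[0,0,0,0,0,0,0.3],[0,0,0,0,0,0,0.3],[0,0,0,0,0,0,0.3],[0,0,0,0,0,0,0.3]]

```text
clock: 27.88
ee_pos: [0.5076, 0.0389, 0.22]
eef_rot: [3.142, 0.785, -3.037]
force: [0.1, -0.1, -0.5]
opening: 0.0487
grip_force: 63.7
```

```bash
python3 - <<'E'
from h import *
st=manip.state(); R=Ro.from_euler('xyz',st["eef_rot"]).as_matrix(); print("elev",np.degrees(np.arcsin(-R[2,0])),R[2,1],st["joints"].round(2))
w=manip.snapshot("wrist")[:,:,::-1]; cv2.imwrite("pics/tilt2.png",w)
a=cv2.imread("pics/tilt1b.png").astype(int); d=np.abs(a-w.astype(int)).max(2)[200:420,245:415]; print((d>60).mean())
E
```

```text
elev 44.983465833672646 1.1006266205169923e-05 [-0.3  -0.59  2.42  0.5   0.62 -2.28]
0.03318181818181818
```

Same picture as flask 1's hold. Holding.

Emit:
send_rows:
  rows:
    - [[0,0,0,0,0,0,0.3],[0,0,0,0,0,0,0.3],[0,0,0,0,0,0,0.3],[0,0,0,0,0,0,0.3],[0,0,0,0,0,0,0.3]]

```text
clock: 28.55
ee_pos: [0.5073, 0.0388, 0.2197]
eef_rot: [3.142, 0.785, -3.037]
force: [0.1, -0.6, -1.1]
opening: 0.0489
grip_force: 63.7
```

Emit:
send_rows:
  rows:
    - [[0,0,0,0,0,0,0.3],[0,0,0,0,0,0,0.3],[0,0,0,0,0,0,0.3],[0,0,0,0,0,0,0.3],[0,0,0,0,0,0,0.3]]

```text
clock: 29.18
ee_pos: [0.5073, 0.0388, 0.2197]
eef_rot: [3.142, 0.785, -3.037]
force: [-0.1, 0.0, -0.2]
opening: 0.0491
grip_force: 63.7
```

Emit:
send_rows:
  rows:
    - [[0,0,0,0,0,0,0.3],[0,0,0,0,0,0,0.3],[0,0,0,0,0,0,0.3],[0,0,0,0,0,0,0.3],[0,0,0,0,0,0,0.3]]

```text
clock: 29.8
ee_pos: [0.5073, 0.0388, 0.2197]
eef_rot: [3.142, 0.785, -3.037]
force: [-0.2, 0.3, -0.5]
opening: 0.0485
grip_force: 63.7
```

Emit:
send_rows:
  rows:
    - [[0,0,0,0,0,0,0.3],[0,0,0,0,0,0,0.3],[0,0,0,0,0,0,0.3],[0,0,0,0,0,0,0.3],[0,0,0,0,0,0,0.3]]

```text
clock: 30.42
ee_pos: [0.5073, 0.0388, 0.2197]
eef_rot: [3.142, 0.785, -3.037]
force: [-0.2, 0.7, 0.2]
opening: 0.0487
grip_force: 63.7
```

Emit:
send_rows:
  rows:
    - [[0,0,0,0,0,0,0.3],[0,0,0,0,0,0,0.3],[0,0,0,0,0,0,0.3],[0,0,0,0,0,0,0.3],[0,0,0,0,0,0,0.3]]

```text
clock: 31.05
ee_pos: [0.5073, 0.0388, 0.2197]
eef_rot: [3.142, 0.785, -3.037]
force: [0.3, 1.0, -1.5]
opening: 0.0488
grip_force: 63.7
```

```bash
python3 - <<'E'
from h import *
w=manip.snapshot("wrist")[:,:,::-1]; cv2.imwrite("pics/tilt2b.png",w)
a=cv2.imread("pics/tilt2.png").astype(int); d=np.abs(a-w.astype(int)).max(2)[200:420,245:415]; print("change",(d>30).mean())
t=manip.snapshot("top")[:,:,::-1]; cv2.imwrite("pics/top8.png",t); c=manip.camera_params("top"); g=t.max(2).astype(int)
a=cv2.imread("pics/top6.png"); dd=np.abs(a.astype(int)-t).max(2); print("stand-area change by 40px bins (x400-610,y150-370):"); print(np.array([[ (dd[y:y+40,x:x+40]>40).sum() for x in range(400,610,40)] for y in range(150,370,40)]))
E
```

```text
change 0.001176470588235294
stand-area change by 40px bins (x400-610,y150-370):
[[   0    0   62    0    0    0]
 [   0  159  316    3    0    0]
 [   5   72    0    0    0    0]
 [ 761    0    0    0    0    0]
 [1181   16    0    0    0    0]
 [1113    0    0    0    0    0]]
```

Emit:
send_rows:
  rows:
    - [[0,9,0,0,0,0,0.3],[0,18,0,0,0,0,0.3],[0,27,0,0,0,0,0.3],[0,36,0,0,0,0,0.3],[0,45,0,0,0,0,0.3]]

```text
clock: 31.78
ee_pos: [0.5079, 0.0389, 0.2204]
eef_rot: [-3.141, -0.003, -3.037]
force: [1.1, -0.7, -1.5]
opening: 0.0486
grip_force: 63.7
```

```bash
python3 - <<'E'
from h import *
print(manip.state()["eef_rot"])
print(tool([.4986,-.2888,.20],[np.pi,0,np.radians(132.4)]))
E
```

```text
[-3.14106889 -0.00343275 -3.03723788]
[-1.000e-01 -2.000e-01  5.360e+01  4.330e+01 -3.249e+02  2.070e+01]
```

Emit:
send_rows:
  rows:
    - [[0,0,9,7,-50,3,0.3],[0,0,18,14,-105,6,0.3],[0,0,27,21,-160,9,0.3],[0,0,36,28,-215,12,0.3],[0,0,45,36,-270,16,0.3]]

```text
clock: 32.4
ee_pos: [0.4997, -0.2354, 0.2037]
eef_rot: [3.141, 0.001, 2.455]
force: [0.2, -0.1, -0.6]
opening: 0.0485
grip_force: 63.7
```

```bash
python3 - <<'E'
from h import *
print(tool([.4986,-.2888,.12],[np.pi,0,np.radians(132.4)]))
E
```

```text
[  0.    0.1   8.3 -32.9 -42.1  83.7]
```

Emit:
send_rows:
  rows:
    - [[0,0,4,-16,-20,20,0.3],[0,0,8.2,-33,-42,50,0.3],[0,0,8.2,-33,-42,84,0.3],[0,0,8.2,-33,-42,84,0.3],[0,0,8.2,-33,-42,84,0.3]]

```text
clock: 33.02
ee_pos: [0.4996, -0.2871, 0.121]
eef_rot: [3.141, 0.002, 2.318]
force: [0.4, 0.5, -0.8]
opening: 0.0487
grip_force: 63.7
```

```bash
python3 - <<'E'
from h import *
w=manip.snapshot("wrist")[:,:,::-1]; cv2.imwrite("pics/w10.png",w)
a=cv2.imread("pics/tilt2b.png").astype(int); d=np.abs(cv2.imread("pics/w8.png").astype(int)-w).max(2); print("flask vs flask1 picture",(d[340:430,270:380]>60).mean())
print(tool([.4986,-.2888,.0375],[np.pi,0,np.radians(132.4)]))
E
```

```text
flask vs flask1 picture 0.04707070707070707
[ 0.   0.2  0.4  0.1 -2.  84.1]
```

Emit:
send_rows:
  rows:
    - [[0,0,0.4,0,-2,40,0.3],[0,0,0.4,0,-2,65,0.3],[0,0,0.4,0,-2,78,0.3],[0,0,0.4,0,-2,81,0.3],[0,0,0.4,0,-2,81,0.3]]

```text
clock: 33.7
ee_pos: [0.4982, -0.2888, 0.0399]
eef_rot: [3.141, 0.002, 2.311]
force: [0.5, 0.0, -1.2]
opening: 0.0488
grip_force: 63.8
```

Emit:
send_rows:
  rows:
    - [[0,0,0,0,0,1,0.3],[0,0,0,0,0,2,0.3],[0,0,0,0,0,2,0.3]]

```text
clock: 34.08
ee_pos: [0.4974, -0.2883, 0.0369]
eef_rot: [3.142, 0.0, 2.31]
force: [0.6, -0.4, -1.7]
opening: 0.0486
grip_force: 63.8
```

Emit:
send_rows:
  rows:
    - [[0,0,0,0,0,0.7,0.3],[0,0,0,0,0,1.5,0.3],[0,0,0,0,0,1.5,0.3]]

```text
clock: 34.45
ee_pos: [0.4974, -0.2883, 0.0364]
eef_rot: [-3.141, -0.001, 2.311]
force: [-4.9, 2.3, 7.9]
opening: 0.0488
grip_force: 64.9
```

Contact. Releasing and lifting clear.

Emit:
send_rows:
  rows:
    - [[0,0,0,0,0,0,0.65],[0,0,0,0,0,0,0.9],[0,0,0,0,0,0,1],[0,0,0,0,0,0,1],[0,0,0,0,0,-10,1]]

```text
clock: 35.08
ee_pos: [0.4967, -0.2877, 0.0447]
eef_rot: [-3.141, -0.002, 2.31]
force: [-0.3, 0.2, 0.6]
opening: 0.0855
grip_force: 0.0
```

Emit:
send_rows:
  rows:
    - [[0,0,0,0,0,-30,1],[0,0,0,0,0,-80,1],[0,0,0,0,0,-140,1],[0,0,0,80,0,-170,1],[0,0,0,130,0,-180,1]]

```text
clock: 35.7
ee_pos: [0.4168, -0.2, 0.225]
eef_rot: [3.141, 0.003, 2.31]
force: [0.7, 0.2, 0.3]
opening: 0.0852
grip_force: 0.0
```

Emit:
send_rows:
  rows:
    - [[0,0,0,20,30,0,1],[0,0,0,20,80,0,1],[0,0,0,20,140,0,1],[0,0,0,20,200,0,1],[0,0,0,20,200,0,1]]

```text
clock: 36.33
ee_pos: [0.553, -0.0481, 0.2228]
eef_rot: [3.141, 0.0, 2.315]
force: [-1.2, 0.3, -0.9]
opening: 0.0853
grip_force: 0.0
```

```bash
python3 stand.py; python3 - <<'E'
import cv2,numpy as np
t=cv2.imread("pics/t_last.png"); s=cv2.imread("pics/s_last.png")
cv2.imwrite("pics/final.png",np.hstack([cv2.resize(t[80:400,220:640],(440,335)),cv2.resize(s[130:370,90:350],(360,335))]))
E
```

```text
stand [ 0.5539 -0.2349] 42.4 -9922.971264956439
in outline frame, mm 3.6 3.8 yaw err -0.0
tool [ 0.5513 -0.0503  0.2227] offset along u 138.1
```

View pics/final.png

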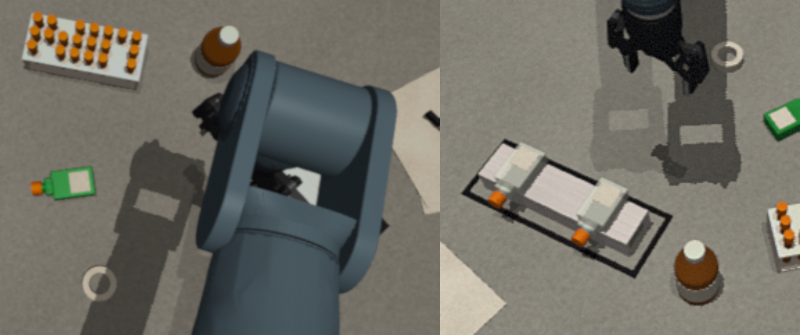

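The scene view shows both flasks flat on the stand, with caps at (497,199) and (580,236). The stand is inside the tape with clear margin, the bystanders have not moved, and the gripper is clear. Handing in.

```bash
python3 -c "
from bench import manip
print(manip.sign_off())"
```

```text
the job is handed in; nothing more can be done
None
```

The job is done and handed in at about 36 s: the stand was pushed inside the outline, and both flasks present were tilted neck-up to 45° for over 3 s, left one first, and laid flat on it; in the last pictures the tube rack, bottle and tape roll looked unmoved.

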